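Nest the mixing cups in their stand without jamming them

TASK

Tidy away the three tapered mixing cups: stand one of the empty ones in the ring of the cup stand, nest the other empty one in it, and the orange one on top with its bolt still inside. Lower each cup gently until it just seats, upright and without being pressed tight, then let go. Leave everything else on the bench where it is.

Things in the scene. Friction and masses are not known exactly. Their poses are not given: they have to be found in the camera images.
- white_cup: White empty plastic mixing cup, upright, 0.1 kg. Origin: centre of underside, z up. Height 88 mm. Outside: 6 degree taper from 42 mm diameter at the underside to 55 mm at 60 mm up, then a straight collar, 62 mm diameter, 62 to 88 mm up, to grip across from above. Inside: solid floor 22 mm above the underside, same taper, 53 mm wide at the rim. Any yaw fits.
- grey_cup: Dark grey empty plastic cup; shape, size, origin as the white one. A cup resting lightly in another has its underside (and rim) 34 to 36 mm above the lower one's, by contact of the tapers, leaving about 8 mm between the lower rim and the upper collar. Pressing wedges it.
- orange_cup: Orange plastic cup, same shape, size and origin as the white one; it holds the loose bolt. White, grey and orange cups swap places between starts.
- loose_bolt: Steel bolt, 38 mm long, 21 mm hexagon head, 12 mm shank, standing on its head on the floor of the orange cup. Origin: centre of the head's underside; z along the shank.
- cup_stand: Cup stand, fixed to the bench: a square dark steel base plate 110x110x10 mm with three short legs that carry an aluminium ring with a 6 degree tapered bore, open below, ring 22 to 56 mm above the bench, bore 49 mm wide at its top edge and 42 mm at its lower edge. Origin: centre of the plate's underside, on the ring's axis. A cup resting lightly in the ring has its underside 20 to 23 mm above this origin.
- oil_can: Black oil can with a thin spout, loose, 68 mm wide body 88 mm high, spout up to 167 mm. Origin: on its underside; the body's round axis lies 7 mm towards its +y from there, the spout leans 41 mm towards its -y. To be left alone.
- tape_measure: Yellow tape measure standing on edge, loose, 34 mm (x) by 71 mm (y), 64 mm high. Origin: centre of its underside. To be left alone.
- grease_tub: Cream tub with a black lid, loose, 70 mm diameter, 50 mm high. Origin: centre of its underside. To be left alone.
- screw_tin: Round grey tin, loose, 68 mm diameter, 39 mm high. Origin: centre of its underside. To be left alone.
- offcut_block: Weathered pine offcut, loose, 45 mm (x) by 95 mm (y) by 22 mm high. Origin: centre of its underside. To be left alone.
- wedge: Hardwood wedge, loose, 40 mm (x) by 120 mm (y), up to 28 mm high. Origin: centre of its underside. To be left alone.

How it is judged:
At the end, for the whole second after the job is handed in: An empty cup 17-28 mm above the stand's origin, the other empty one on it, the orange one on top, each 30-43 mm above the cup below, within 6 mm sideways of what it sits in and 0.08 rad of upright; bolt inside the orange cup, under 22 mm off axis, 12-50 mm up; all below 0.03 m/s (((horizontal distance between white_cup and cup_stand below 0.006 m and z of white_cup in the frame of cup_stand between 0.017 and 0.028 m and angle between each of white_cup, grey_cup, orange_cup's own z axis and vertical below 0.08 rad and horizontal distance between grey_cup and white_cup below 0.006 m and z of grey_cup in the frame of white_cup between 0.03 and 0.043 m and horizontal distance between orange_cup and grey_cup below 0.006 m and z of orange_cup in the frame of grey_cup between 0.03 and 0.043 m) or (horizontal distance between grey_cup and cup_stand below 0.006 m and z of grey_cup in the frame of cup_stand between 0.017 and 0.028 m and angle between each of grey_cup, white_cup, orange_cup's own z axis and vertical below 0.08 rad and horizontal distance between white_cup and grey_cup below 0.006 m and z of white_cup in the frame of grey_cup between 0.03 and 0.043 m and horizontal distance between orange_cup and white_cup below 0.006 m and z of orange_cup in the frame of white_cup between 0.03 and 0.043 m)) and horizontal distance between loose_bolt and orange_cup below 0.022 m and z of loose_bolt in the frame of orange_cup between 0.012 and 0.05 m and linear speed of each of white_cup, grey_cup, orange_cup, loose_bolt below 0.03 m/s); the robot touches nothing.
It fails at once if a cup pressed or dropped into another cup or into the stand so hard (by pushing down with some 20 N or more) that its tapered wall is squeezed with over 36 N in all (contact force between white_cup and grey_cup above 36 N or contact force between any of white_cup, grey_cup and orange_cup above 36 N or contact force between any of white_cup, grey_cup, orange_cup and cup_stand above 36 N).
It fails at once if one of the other loose things on the bench (oil can, tape measure, grease tub, screw tin, offcut, wedge) displaced by more than 30 mm (distance of any of oil_can, tape_measure, grease_tub, screw_tin, offcut_block, wedge from where it was at the start of the episode above 0.03 m).
It also fails if it takes over 72 s, if anything falls off the work surface, if the arm or the gripper's body presses on something with over 40 N, if the wrist force passes 120 N, or if a joint passes its speed limit or range.

ROBOT

A 7-joint arm with a two-finger parallel gripper is mounted at the origin on a cart in front of the work surface, level with it; the furniture and walls round the work are solid. World frame = base frame: x ahead of the robot, y to its left, z up, the work surface at z = 0. Lengths are in m, angles in rad, forces in N, time in s.
With the tool pointing down it reaches from about 0.35 to 0.9 m from the base axis. Payload 19.9 kg.
Tool frame: the origin (TCP) lies between the finger pads; the fingertips stand 19 mm ahead of it and the grasp point (between the pads) is the TCP; z points along the fingers, y is the direction in which the jaws open and shut (so a half turn about z gives the same grasp; the last joint's range is limited). The gripper opens to 94 mm and grips with 3 to 60 N. Pads are 16 mm wide; open, the fingers measure 119 mm over their backs; the gripper's body (75 mm by 177 mm) begins 78 mm behind the grasp point.
Start: joints at [-1.224, 0.417, -0.01, 1.614, 0.005, 1.111, -0.053], TCP at [0.237, 0.578, 0.224] pointing down, gripper open.
Joint ranges: [-2.81, 2.81], [-0.39, 2.02], [-1.27, 1.25], [0.06, 2.57], [-1.19, 4.33], [0.19, 2], [-2.82, 2.82]. Speed limits (rad/s): [1.89, 1.89, 2.39, 2.39, 3.01, 3.01, 3.01].

INTERFACE

Orientations are given as a 3x3 rotation matrix whose columns are the frame's x, y, z axes.
In Python, from rig import robot gives the robot as it stands. Calls block until the motion is done:
- robot.move_ptp(position, orientation): joint-space move of the TCP to a pose.
- robot.move_linear(position, velocity=0.15, frame=None, threshold=None): straight line of the TCP; frame=None keeps the orientation; velocity is the mean speed in m/s. With threshold (N) it stops when the force on the tool has changed by that much, and returns True; else False.
- robot.goto_joints(angles): joint-space move.
- robot.gripper_to(opening): finger opening in m; the grip force is fixed at half the most; returns when the fingers have stopped.
- robot.pause(seconds).
- robot.ik(position, orientation): joint angles nearest the present ones, or None.
- robot.get_state(): the state.
- robot.grab_frame(name): name is "scene" or "top"; returns the picture (400x640x3 uint8, red, green, blue); there is no depth.
- robot.camera_info(name): a dict with "fx", "fy", "cx", "cy" (pixels), "rvec" (rotation vector, rad) and "tvec" (3), from world to camera coordinates, as OpenCV has them. Camera axes: x right, y down, z forward; pixel columns grow to the right and rows downward; lengths in m; the calibration is good to about 2 mm. A picture is of the moment at which its call begins. camera_info takes no time and is no camera call.
A pose or a line that the arm cannot do raises robot.PlanningError and nothing moves.
- robot.sign_off(): hands the job in, once; it reports no verdict.
The state is a dict: "time": time; "qpos": joint angles; "joint_vel": joint speeds; "effort": joint torques, N m; "ee_pos": TCP position; "tool_rot": TCP orientation; "force": force on the tool from outside, world axes, zero at the start; "moment": the same for the moment, N m; "opening": finger opening in m.
Only numpy, scipy, OpenCV 4.12 (cv2) and the standard library are available. Lean on these libraries where they do the work, as an engineer would, in place of code of your own. Each camera call takes 0.05 s, during which the arm holds its last target.

## Working session

There is one attempt and no reset: what is moved stays moved. The work goes in short steps, each a Python script; the robot and the scene stay as the last script left them, time stands still between calls to the robot, and variables do not carry over. Pictures are saved under pics/ and viewed, and the job is handed in when it is done.

```bash
mkdir -p pics; ls; python3 - <<'E'
from rig import robot
import cv2
for n in("scene","top"):
    im=robot.grab_frame(n); cv2.imwrite(f"pics/a_{n}.png",im[:,:,::-1])
    c=robot.camera_info(n); print(n,c, -cv2.Rodrigues(c["rvec"])[0].T@c["tvec"])
s=robot.get_state(); print(s)
E
```

```text
pics
scene {'fx': 427.71211884474576, 'fy': 427.71211884474576, 'cx': 328.494492726718, 'cy': 199.25172897157088, 'rvec': array([ 2.11549904, -0.60582481,  0.31010418]), 'tvec': array([-0.39975347,  0.25980448,  0.8729016 ])} [ 0.04351095 -0.69190976  0.71318026]
top {'fx': 477.4651474191543, 'fy': 477.4651474191543, 'cx': 320.5640493811128, 'cy': 200.6361646749532, 'rvec': array([ 2.12680302, -2.18102051,  0.13792179]), 'tvec': array([0.1020692 , 0.51218378, 1.08258901])} [0.37091408 0.08957963 1.13980154]
{'time': 0.1, 'qpos': array([-1.22349075,  0.41790787, -0.01031151,  1.6141228 ,  0.00473142,
        1.11071886, -0.05298934]), 'joint_vel': array([ 0.00096676, -0.0024102 , -0.00122123, -0.00150129,  0.00014141,
       -0.00144296,  0.00023746]), 'effort': array([ 8.18968147e-04, -8.52575254e+01,  6.39879853e-01, -4.26682985e+01,
       -4.88620286e-02,  1.63820543e-02,  5.58801491e-05]), 'ee_pos': array([0.23681443, 0.57803952, 0.22388811]), 'tool_rot': array([[-9.25377850e-01,  3.79045814e-01, -3.23982653e-04],
       [ 3.79045936e-01,  9.25377219e-01, -1.08674053e-03],
       [-1.12118281e-04, -1.12844992e-03, -9.99999357e-01]]), 'force': array([ 0.63165125, -1.06275816, -0.12185381]), 'moment': array([-0.04996285, -0.00178904,  0.03429453]), 'opening': 0.09401009979133854}
```

View pics/a_scene.png

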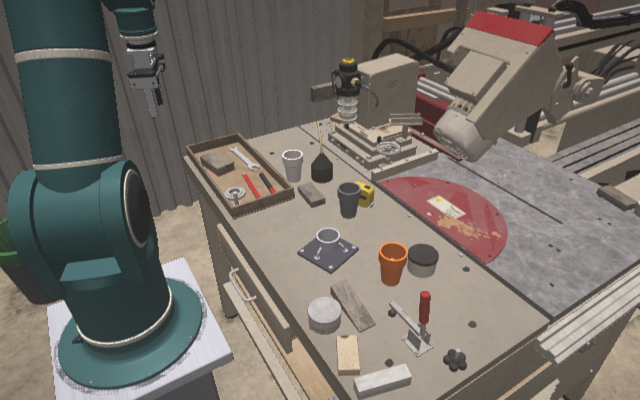

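View pics/a_top.png

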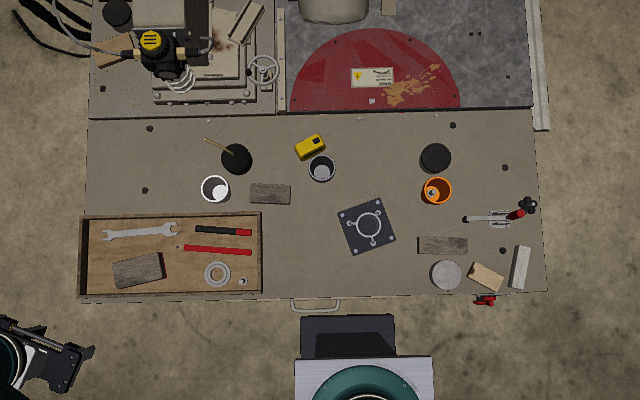

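The top view shows the white cup at about (215,188), grey at (321,168) beside the tape (311,147), orange at (437,191) and the stand ring at (368,225). I'll zoom in on each.

```bash
python3 - <<'E'
import cv2,numpy as np
t=cv2.imread("pics/a_top.png"); s=cv2.imread("pics/a_scene.png")
def cr(im,u,v,r=32): return cv2.resize(im[v-r:v+r,u-r:u+r],(260,260),interpolation=cv2.INTER_NEAREST)
a=np.hstack([cr(t,215,182),cr(t,321,168),cr(t,437,185)])
b=np.hstack([cr(s,298,160),cr(s,350,195),cr(s,393,262)])
cv2.imwrite("pics/b.png",np.vstack([a,b]))
c=np.hstack([cr(t,368,225),cr(s,328,245)]);cv2.imwrite("pics/c.png",c)
E
```

```text
(no output)
```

View pics/b.png

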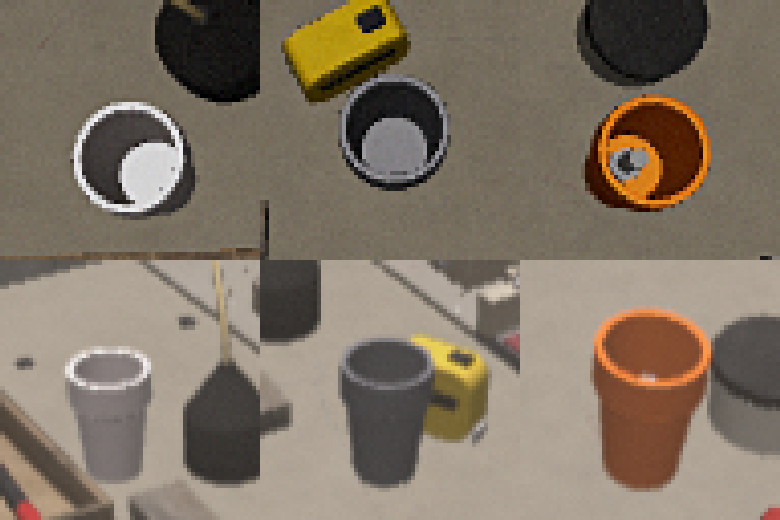

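View pics/c.png

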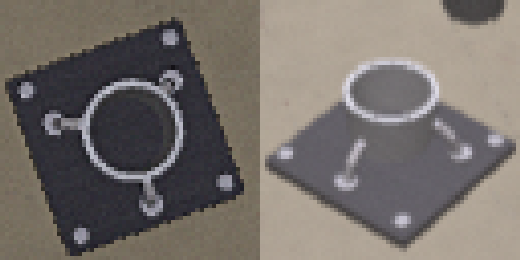

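```bash
cat >h.py <<'E'
import cv2,numpy as np
from rig import robot
CI={n:robot.camera_info(n) for n in("scene","top")}
def ray(n,uv,z):
    c=CI[n];R=cv2.Rodrigues(c["rvec"])[0];C=-R.T@c["tvec"]
    uv=np.atleast_2d(uv).astype(float)
    d=np.c_[(uv[:,0]-c["cx"])/c["fx"],(uv[:,1]-c["cy"])/c["fy"],np.ones(len(uv))]@R
    return (C+d*((z-C[2])/d[:,2])[:,None])[:,:2]
def circ(p):
    for _ in range(3):
        A=np.c_[2*p,np.ones(len(p))];x=np.linalg.lstsq(A,(p**2).sum(1),rcond=None)[0]
        r=np.sqrt(x[2]+x[0]**2+x[1]**2);e=np.hypot(*(p-x[:2]).T)-r
        p=p[abs(e)<max(2*e.std(),1e-4)]
    return x[:2],r,e.std()
def rim(im,n,u,v,z,fn,R=24,k=8,dbg=None):
    """outer circle of a bright rim: im RGB"""
    u0,v0=u-R,v-R
    roi=im[v0:v0+2*R,u0:u0+2*R]
    big=cv2.resize(roi,None,fx=k,fy=k,interpolation=cv2.INTER_CUBIC).astype(int)
    m=fn(big).astype(np.uint8)*255
    cs,_=cv2.findContours(m,cv2.RETR_EXTERNAL,cv2.CHAIN_APPROX_NONE)
    c=max(cs,key=lambda c:cv2.contourArea(cv2.convexHull(c)))
    if dbg: 
        b=big.clip(0,255).astype(np.uint8)[:,:,::-1].copy();cv2.drawContours(b,[c],-1,(0,255,0),1);cv2.imwrite(dbg,b)
    h=c[:,0,:]; 
    uv=(h+0.5)/k-0.5+[u0,v0]
    p=ray(n,uv,z); return circ(p)
white=lambda b:b.min(2)>165
orange=lambda b:(b[:,:,0]>190)&(b[:,:,2]<120)
E
python3 - <<'E'
from h import *
t=cv2.imread("pics/a_top.png")[:,:,::-1]; s=cv2.imread("pics/a_scene.png")[:,:,::-1]
print("grey row",t[168,296:346].tolist())
print(t[145:190,321].tolist())
print("W",rim(t,"top",215,188,.088,white),rim(s,"scene",291,156,.088,white,R=17,dbg="pics/d1.png"))
print("O",rim(t,"top",437,191,.088,orange),rim(s,"scene",393,250,.088,orange,R=22,dbg="pics/d2.png"))
st=lambda b:b.min(2)>140
print("S",rim(t,"top",368,225,.056,st,R=15,dbg="pics/d3.png"),rim(s,"scene",328,235,.056,st,R=15,dbg="pics/d4.png"))
E
```

```text
grey row [[117, 110, 93], [118, 110, 95], [119, 110, 93], [117, 107, 89], [116, 111, 94], [120, 110, 95], [119, 107, 93], [121, 112, 95], [117, 109, 94], [118, 109, 92], [119, 108, 91], [123, 116, 98], [101, 99, 100], [142, 142, 146], [10, 8, 9], [20, 18, 20], [25, 24, 28], [21, 20, 20], [2, 1, 0], [119, 116, 121], [143, 138, 141], [133, 134, 136], [132, 130, 132], [133, 131, 135], [137, 134, 136], [134, 130, 133], [130, 128, 131], [131, 129, 130], [135, 133, 133], [128, 125, 131], [132, 131, 134], [143, 141, 143], [123, 122, 124], [28, 26, 26], [26, 29, 31], [32, 32, 34], [23, 24, 21], [29, 28, 33], [150, 147, 151], [115, 109, 102], [121, 110, 94], [119, 109, 93], [115, 111, 94], [120, 113, 94], [118, 104, 89], [119, 110, 93], [119, 111, 98], [118, 109, 95], [118, 111, 95], [117, 110, 96]]
[[146, 116, 7], [67, 48, 9], [55, 40, 3], [0, 2, 0], [24, 20, 9], [50, 36, 0], [47, 34, 0], [123, 112, 98], [126, 117, 102], [123, 124, 125], [130, 127, 133], [38, 35, 36], [20, 19, 22], [21, 21, 19], [30, 27, 30], [28, 26, 29], [29, 29, 29], [24, 24, 28], [24, 24, 23], [26, 23, 28], [137, 136, 13
[... 324 characters left out ...]
4, 97], [116, 106, 94], [122, 115, 98], [120, 111, 95], [118, 110, 97]]
W (array([0.54183235, 0.32615238]), np.float64(0.03027881247546699), np.float64(0.0001746611957924687)) (array([0.54308326, 0.32338526]), np.float64(0.033146054335888325), np.float64(0.001085320187403433))
O (array([ 0.52586278, -0.17193581]), np.float64(0.029956440501959385), np.float64(0.00023101506091103183)) (array([ 0.52679231, -0.17520323]), np.float64(0.03082339206082996), np.float64(0.00026660089796799063))
S (array([ 0.45436215, -0.01749903]), np.float64(0.027819470519050996), np.float64(0.0002817990041677175)) (array([ 0.46529373, -0.00476353]), np.float64(0.04366125751257785), np.float64(0.004203621663901974))
```

```bash
cat >>h.py <<'E'
grey=lambda b:(b[:,:,0]-b[:,:,2]<11)&(b.mean(2)>70)
E
python3 - <<'E'
from h import *
t=cv2.imread("pics/a_top.png")[:,:,::-1]; s=cv2.imread("pics/a_scene.png")[:,:,::-1]
print("G",rim(t,"top",321,168,.088,grey,R=20,dbg="pics/e1.png"))
for thr in(76,84,92):
  f=lambda b:(b[:,:,0]-b[:,:,2]<6)&(b.mean(2)>thr)
  print(thr,rim(s,"scene",348,188,.088,f,R=16,dbg="pics/e2.png"))
for thr in(150,165,180):
  st=lambda b:b.min(2)>thr
  print("S",rim(t,"top",368,225,.056,st,R=15,dbg="pics/e3.png"),rim(s,"scene",328,237,.056,st,R=15,dbg="pics/e4.png"))
print(rim(s,"scene",291,160,.088,lambda b:b.min(2)>185,R=19,dbg="pics/e5.png"))
h=[cv2.resize(cv2.imread(f"pics/e{i}.png"),(260,260)) for i in range(1,6)]+[cv2.resize(cv2.imread("pics/d2.png"),(260,260))]
cv2.imwrite("pics/e.png",np.vstack([np.hstack(h[:3]),np.hstack(h[3:])]))
E
```

```text
G (array([0.58372595, 0.08530235]), np.float64(0.03049824157719798), np.float64(0.00028311936688942647))
76 (array([0.58240546, 0.07863401]), np.float64(0.03056954187961345), np.float64(0.0008433348473963422))
84 (array([0.582772 , 0.0791324]), np.float64(0.030177175257477273), np.float64(0.0007095270866871359))
92 (array([0.58297252, 0.07993223]), np.float64(0.02812484879842133), np.float64(0.002411111940097267))
S (array([ 0.45436601, -0.01747298]), np.float64(0.027618332303681242), np.float64(0.00029317258232877766)) (array([ 0.46140142, -0.01218953]), np.float64(0.03504869071593319), np.float64(0.005203154268594526))
S (array([ 0.45437521, -0.01756374]), np.float64(0.026555266257173703), np.float64(0.0008365540314690559)) (array([ 0.4563689 , -0.01957855]), np.float64(0.02954563424596748), np.float64(0.00034032785622921467))
S (array([ 0.4671806 , -0.01412188]), np.float64(0.013767286452872715), np.float64(0.0006875203177603282)) (array([ 0.45600095, -0.02008528]), np.float64(0.026992766786846575), np.float64(0.001908069012727553))
(array([0.53866454, 0.32517626]), np.float64(0.025567805090319508), np.float64(0.0030796051814954055))
```

View pics/e.png

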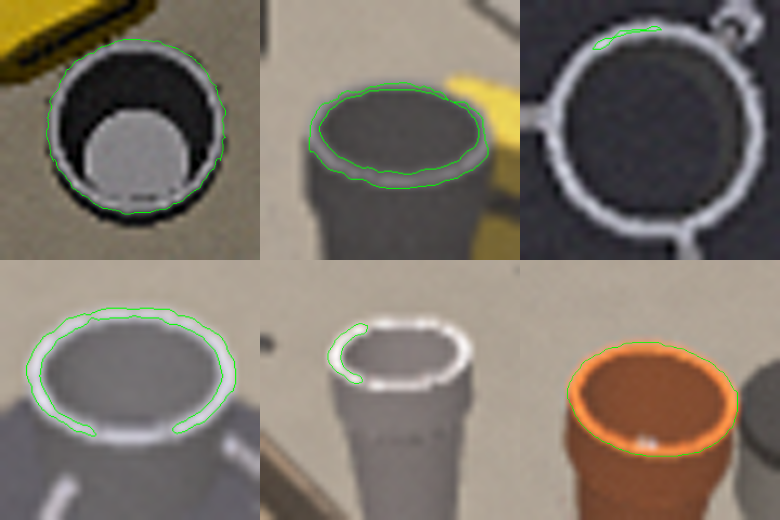

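All four edges are clean apart from the scene view of white and grey, where occlusion and contrast are poor. The two cameras disagree by a steady offset of about (+1.3, -2.8) mm, so I'll use the mean. Next I'll check neighbours and reach.

```bash
cat >>h.py <<'E'
S=np.array([.4551,-.0189]);W=np.array([.5425,.3248]);G=np.array([.5843,.0839]);O=np.array([.5264,-.1735])
def rot(a): # jaw axis direction = angle a from +y toward -x... y=(-sin a,cos a)
    y=np.array([-np.sin(a),np.cos(a),0]);z=np.array([0,0,-1.]);x=np.cross(y,z);return np.c_[x,y,z]
GR=.079
def P(xy,z): return [float(xy[0]),float(xy[1]),float(z)]
def st(msg=""):
    s=robot.get_state();print(msg,"t%.2f"%s["time"],s["ee_pos"].round(4),"F",s["force"].round(2),"op %.4f"%s["opening"],"M",s["moment"].round(2));return s
E
python3 - <<'E'
from h import *
t=cv2.imread("pics/a_top.png")[:,:,::-1]; s=cv2.imread("pics/a_scene.png")[:,:,::-1]
print("spout tip top",ray("top",[205,138],.167), "scene", ray("scene",[320,121],.167),"can",ray("top",[240,158],.05))
m=((t[:,:,0]>150)&(t[:,:,2]<60)).astype(np.uint8); m[:125]=0;m[165:]=0;m[:,:290]=0;m[:,330:]=0
c=max(cv2.findContours(m,0,1)[0],key=cv2.contourArea)[:,0]
r=cv2.minAreaRect(ray("top",c,.064).astype(np.float32));print(r,cv2.boxPoints(r))
for nm,xy,a in(("W",W,0),("G",G,.0),("G",G,-.5),("G",G,.5),("O",O,0),("S",S,0),("S",S,-.5),("S",S,.5)):
    for z in(.079,.26): 
        q=robot.ik(P(xy,z),rot(a)); print(nm,a,z,None if q is None else q.round(2))
E
```

```text
spout tip top [[0.63542067 0.32753606]] scene [[0.64608671 0.32950959]] can [[0.61730898 0.27428661]]
((0.6424137353897095, 0.11340154707431793), (0.029987717047333717, 0.06069111078977585), 26.99565887451172) [[0.615279   0.13363461]
 [0.64282817 0.07955636]
 [0.66954845 0.09316848]
 [0.6419993  0.14724673]]
W 0 0.079 [-0.62  0.59  0.04  1.71 -0.03  0.84  1.01]
W 0 0.26 [-0.65  0.4   0.08  1.56 -0.03  1.19  1.01]
G 0.0 0.079 [-0.36  0.54  0.21  1.82 -0.15  0.8   1.5 ]
G 0.0 0.26 [-0.45  0.33  0.32  1.67 -0.11  1.15  1.47]
G -0.5 0.079 [-0.47  0.56  0.36  1.83 -0.26  0.81  1.09]
G -0.5 0.26 [-0.5   0.34  0.39  1.67 -0.14  1.16  1.  ]
G 0.5 0.079 [-0.27  0.53  0.1   1.82 -0.07  0.8   1.94]
G 0.5 0.26 [-0.38  0.33  0.24  1.67 -0.08  1.15  1.95]
O 0 0.079 [-0.16  0.53  0.54  1.92 -0.38  0.79  2.16]
O 0 0.26 [-0.42  0.35  0.86  1.77 -0.29  1.15  2.1 ]
S 0 0.079 [-0.39  0.36  0.43  2.15 -0.24  0.67  1.77]
S 0 0.26 [-0.57  0.07  0.58  1.99 -0.04  1.09  1.59]
S -0.5 0.079 [-0.44  0.37  0.49  2.16 -0.27  0.68  1.3 ]
S -0.5 0.26 [-0.6   0.07  0.6   1.99 -0.05  1.09  1.1 ]
S 0.5 0.079 [-0.33  0.35  0.36  2.15 -0.19  0.67  2.23]
S 0.5 0.26 [-0.52  0.07  0.52  1.99 -0.04  1.09  2.09]
```

```bash
python3 - <<'E'
from h import *
robot.move_ptp(P(W,.27),rot(0)); st("above")
robot.move_linear(P(W,.12),velocity=.2)
h=robot.move_linear(P(W,GR),velocity=.08,threshold=8); st(f"down {h}")
robot.gripper_to(.05); st("grip")
for n in("scene","top"): cv2.imwrite(f"pics/f_{n}.png",robot.grab_frame(n)[:,:,::-1])
a=cv2.imread("pics/f_scene.png")[90:240,220:370];b=cv2.imread("pics/f_top.png")[110:260,140:290]
cv2.imwrite("pics/f.png",cv2.resize(np.hstack([a,b]),(800,400)))
E
```

```text
above t1.58 [0.5417 0.326  0.2698] F [-0.77  0.83 -0.02] op 0.0938 M [ 0.01 -0.04 -0.  ]
down False t3.14 [0.5426 0.3248 0.0789] F [ 0.01  0.2  -0.43] op 0.0938 M [ 0.07 -0.02 -0.  ]
grip t3.73 [0.5426 0.3248 0.0792] F [ 0.37 -0.26  1.56] op 0.0626 M [-0.02  0.01 -0.  ]
```

View pics/f.png

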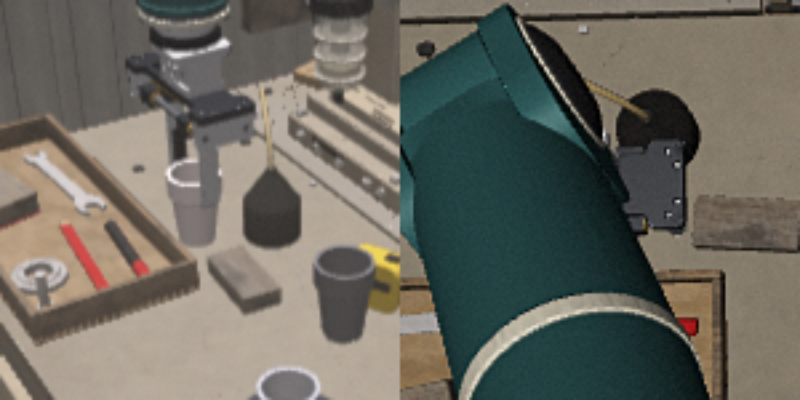

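The gripper holds the white cup (opening 62.6 mm) with the fingers astride the collar, and the arm occludes the top view. Carrying it over the ring.

```bash
python3 - <<'E'
from h import *
robot.move_linear(P(W,.20),velocity=.15)
robot.move_linear(P(S,.20),velocity=.25)
robot.move_linear(P(S,.145),velocity=.15); robot.pause(.3); st("over")
for n in("scene","top"): cv2.imwrite(f"pics/g_{n}.png",robot.grab_frame(n)[:,:,::-1])
a=cv2.imread("pics/g_scene.png")[170:280,270:380];b=cv2.imread("pics/g_top.png")[170:280,310:420]
cv2.imwrite("pics/g.png",cv2.resize(np.hstack([a,b]),(800,400),interpolation=cv2.INTER_NEAREST))
E
```

```text
over t7.17 [ 0.4554 -0.0188  0.1456] F [-0.31 -0.14 -1.38] op 0.0632 M [ 0.04  0.05 -0.01]
```

View pics/g.png

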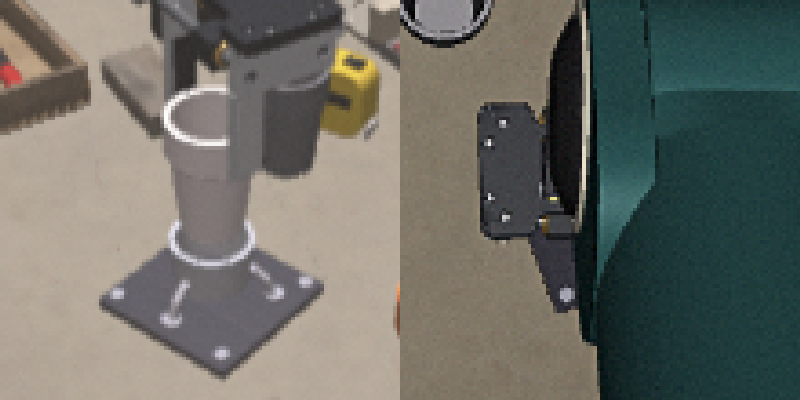

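The scene view shows the cup's lower body (px 178–247) centred in the ring (168–255). Lowering under force guard.

```bash
python3 - <<'E'
from h import *
h=robot.move_linear(P(S,.112),velocity=.04,threshold=5); st(f"pre {h}")
if not h:
    h=robot.move_linear(P(S,.093),velocity=.012,threshold=4); st(f"seat {h}")
for n in("scene",): cv2.imwrite(f"pics/i_{n}.png",robot.grab_frame(n)[:,:,::-1])
a=cv2.imread("pics/i_scene.png")[170:280,270:380]
cv2.imwrite("pics/i.png",cv2.resize(a,(440,440),interpolation=cv2.INTER_NEAREST))
E
```

```text
pre False t8.25 [ 0.4552 -0.0189  0.1122] F [-0.83 -0.64 -0.02] op 0.0628 M [ 0.02  0.03 -0.  ]
seat True t9.27 [ 0.455  -0.0189  0.0994] F [0.33 0.64 1.47] op 0.0627 M [ 0.05 -0.11 -0.  ]
```

View pics/i.png

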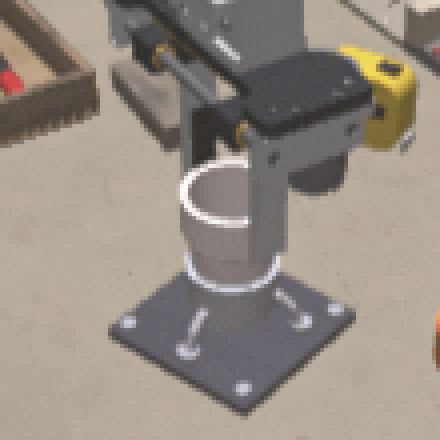

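The cup stopped at z ≈ 20.4 mm in the ring with small lateral forces, so it is seated. Release and go to grey.

```bash
python3 - <<'E'
from h import *
robot.gripper_to(.094); st("rel")
robot.move_linear(P(S,.20),velocity=.15)
robot.move_ptp(P(G,.25),rot(.47)); st("aboveG")
for n in("scene","top"): cv2.imwrite(f"pics/j_{n}.png",robot.grab_frame(n)[:,:,::-1])
a=cv2.imread("pics/j_scene.png")[150:280,270:400];b=cv2.imread("pics/j_top.png")[130:260,290:420]
cv2.imwrite("pics/j.png",cv2.resize(np.hstack([a,b]),(800,400),interpolation=cv2.INTER_NEAREST))
E
```

```text
rel t9.98 [ 0.4547 -0.0189  0.0993] F [-0.04  0.51  0.76] op 0.0940 M [ 0.05 -0.03 -0.03]
aboveG t11.53 [0.5838 0.0834 0.2488] F [ 0.02 -0.69  0.13] op 0.0940 M [0.03 0.01 0.05]
```

View pics/j.png

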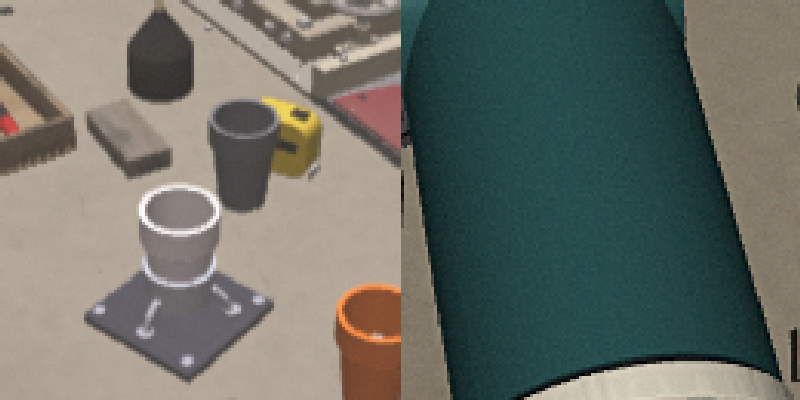

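The white cup stands upright in the ring, rim centred near scene px (328,218). I'll measure its rim, then take grey.

```bash
python3 - <<'E'
from h import *
s=cv2.imread("pics/j_scene.png")[:,:,::-1]
for th in(150,165,180): print(rim(s,"scene",328,220,.1085,lambda b:b.min(2)>th,R=16))
robot.move_linear(P(G,.12),velocity=.2)
h=robot.move_linear(P(G,GR),velocity=.08,threshold=8); st(f"down {h}")
robot.gripper_to(.05); st("grip")
robot.move_linear(P(G,.26),velocity=.18)
robot.move_ptp(P(S,.26),rot(0)) 
robot.move_linear(P(S,.205),velocity=.15); robot.pause(.3); st("over")
for n in("scene",): cv2.imwrite(f"pics/k_{n}.png",robot.grab_frame(n)[:,:,::-1])
a=cv2.imread("pics/k_scene.png")[120:280,250:410]
cv2.imwrite("pics/k.png",cv2.resize(a,(560,560),interpolation=cv2.INTER_NEAREST))
E
```

```text
(array([ 0.45205414, -0.01610641]), np.float64(0.045152576429243335), np.float64(0.010147437005190147))
(array([ 0.45603738, -0.02044103]), np.float64(0.03279908483566667), np.float64(0.0008239996027161578))
(array([ 0.45579064, -0.02090971]), np.float64(0.03199996003922175), np.float64(0.0005994246493891875))
down False t13.09 [0.5843 0.0839 0.0789] F [-0.03  0.57  0.07] op 0.0941 M [0.01 0.07 0.  ]
grip t13.69 [0.5844 0.0839 0.0791] F [0.02 0.13 1.19] op 0.0618 M [0.14 0.09 0.02]
over t16.37 [ 0.4554 -0.0188  0.2056] F [ 0.47 -0.38 -1.49] op 0.0616 M [ 0.   -0.   -0.02]
```

View pics/k.png

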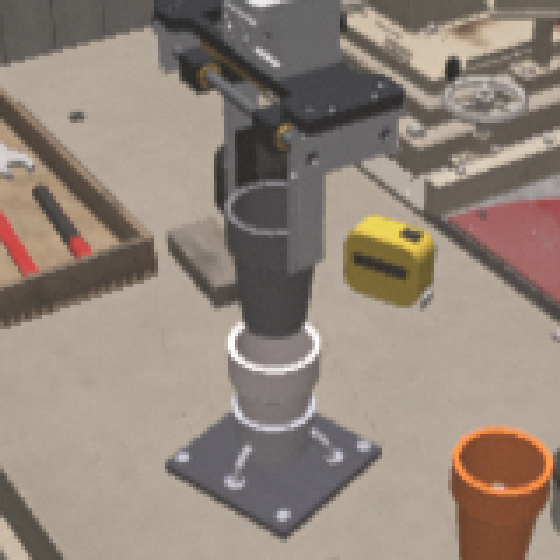

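Grey is held, its underside (px 240–308) centred over the white rim (228–320). Lowering.

```bash
python3 - <<'E'
from h import *
h=robot.move_linear(P(S,.146),velocity=.06,threshold=5); st(f"pre {h}")
if not h:
    h=robot.move_linear(P(S,.128),velocity=.012,threshold=4); st(f"seat {h}")
cv2.imwrite("pics/l_scene.png",robot.grab_frame("scene")[:,:,::-1])
a=cv2.imread("pics/l_scene.png")[120:280,250:410]
cv2.imwrite("pics/l.png",cv2.resize(a,(560,560),interpolation=cv2.INTER_NEAREST))
E
```

```text
pre False t17.55 [ 0.4553 -0.0189  0.1463] F [-0.75  0.03 -1.57] op 0.0617 M [-0.03  0.02 -0.  ]
seat True t18.54 [ 0.4546 -0.0189  0.1334] F [ 0.5  -0.84  1.87] op 0.0616 M [ 0.14 -0.08 -0.  ]
```

View pics/l.png

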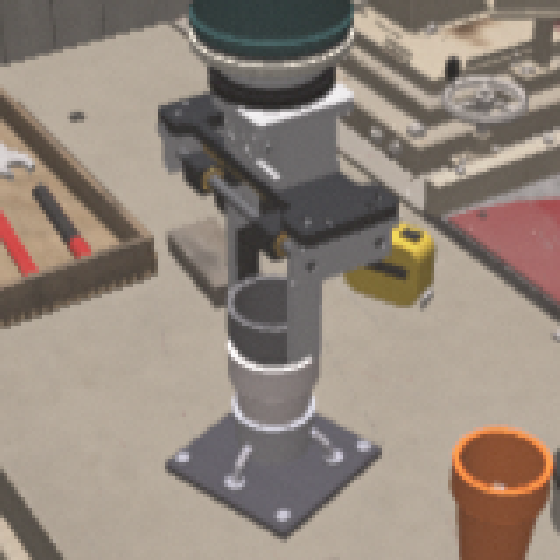

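Grey seated 34 mm above white. Releasing and fetching orange.

```bash
python3 - <<'E'
from h import *
robot.gripper_to(.094); st("rel")
robot.move_linear(P(S,.25),velocity=.18)
robot.move_ptp(P(O,.25),rot(0)); st("aboveO")
for n in("scene","top"): cv2.imwrite(f"pics/m_{n}.png",robot.grab_frame(n)[:,:,::-1])
a=cv2.imread("pics/m_scene.png")[140:300,270:430];b=cv2.imread("pics/m_top.png")[130:290,320:480]
cv2.imwrite("pics/m.png",cv2.resize(np.hstack([a,b]),(800,400),interpolation=cv2.INTER_NEAREST))
E
```

```text
rel t19.27 [ 0.4544 -0.0189  0.1333] F [-1.35  1.02 -0.13] op 0.0937 M [ 0.05 -0.03  0.03]
aboveO t20.79 [ 0.526  -0.1734  0.2488] F [ 0.11  0.3  -0.39] op 0.0942 M [ 0.08 -0.01 -0.03]
```

View pics/m.png

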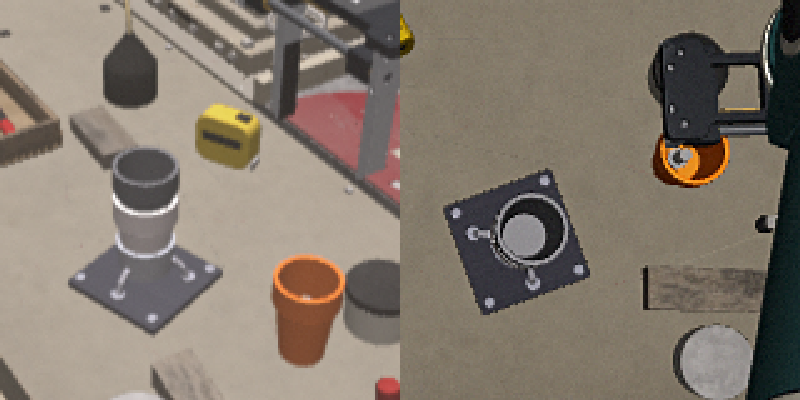

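The stack stands straight, with the grey rim at top px (373,222). I'll measure it, then lift orange gently.

```bash
python3 - <<'E'
from h import *
t=cv2.imread("pics/m_top.png")[:,:,::-1];s=cv2.imread("pics/m_scene.png")[:,:,::-1]
for th in(90,110): print(rim(t,"top",373,222,.1425,lambda b:b.mean(2)>th,R=19,dbg="pics/m2.png"))
for th in(84,95):print(rim(s,"scene",328,207,.1425,lambda b:(b[:,:,0]-b[:,:,2]<6)&(b.mean(2)>th),R=15))
robot.move_linear(P(O,.12),velocity=.2)
h=robot.move_linear(P(O,GR),velocity=.08,threshold=8); st(f"down {h}")
robot.gripper_to(.05); st("grip")
robot.move_linear(P(O,.29),velocity=.12)
robot.move_linear(P(S,.29),velocity=.12)
robot.move_linear(P(S,.24),velocity=.1); robot.pause(.3); st("over")
cv2.imwrite("pics/n_scene.png",robot.grab_frame("scene")[:,:,::-1])
a=cv2.imread("pics/n_scene.png")[110:270,250:410]
cv2.imwrite("pics/n.png",cv2.resize(a,(560,560),interpolation=cv2.INTER_NEAREST))
E
```

```text
(array([ 0.4544885 , -0.01822004]), np.float64(0.03032427960248692), np.float64(0.00024617524230689537))
(array([ 0.4544671 , -0.01817198]), np.float64(0.029940691201214724), np.float64(0.00021757725752628865))
(array([ 0.45365215, -0.02360216]), np.float64(0.030759961914258345), np.float64(0.0005864302989665585))
(array([ 0.45409569, -0.0231487 ]), np.float64(0.030284029846330357), np.float64(0.000461899483873366))
down False t22.35 [ 0.5264 -0.1736  0.0789] F [0.8  1.05 0.47] op 0.0937 M [ 0.02  0.03 -0.03]
grip t22.95 [ 0.5265 -0.1735  0.0791] F [-0.98 -0.2   2.16] op 0.0626 M [ 0.15  0.02 -0.02]
over t27.38 [ 0.4553 -0.0189  0.2404] F [ 0.28 -0.4  -2.84] op 0.0625 M [0.03 0.02 0.04]
```

View pics/n.png

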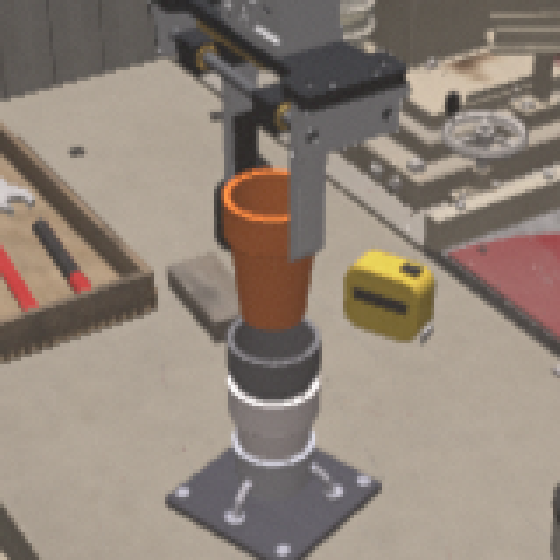

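Orange is held, its underside (px ~236–307) about 1 px (≈1–2 mm) left of the grey rim's centre (229–322). That is within the 5.5 mm entry clearance, and I'll nudge 1 mm towards −y.

```bash
python3 - <<'E'
from h import *
T=S+[-.0003,-.001]
h=robot.move_linear(P(T,.181),velocity=.06,threshold=6); st(f"pre {h}")
if not h:
    h=robot.move_linear(P(T,.162),velocity=.012,threshold=4); st(f"seat {h}")
cv2.imwrite("pics/o_scene.png",robot.grab_frame("scene")[:,:,::-1])
a=cv2.imread("pics/o_scene.png")[110:270,250:410]
cv2.imwrite("pics/o.png",cv2.resize(a,(560,560),interpolation=cv2.INTER_NEAREST))
E
```

```text
pre False t28.56 [ 0.455  -0.0199  0.1813] F [ 0.19 -0.2  -1.58] op 0.0627 M [-0.01  0.05  0.04]
seat True t29.62 [ 0.4548 -0.0195  0.1673] F [1.15 0.89 1.29] op 0.0624 M [ 0.28 -0.26 -0.02]
```

View pics/o.png

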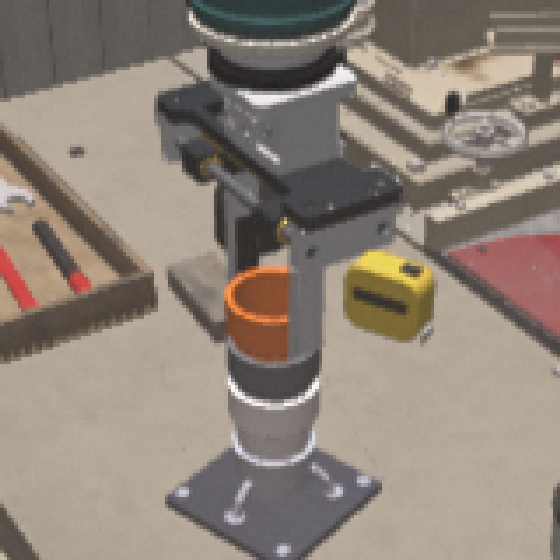

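Orange seated 34 mm above grey. Release, retreat and check.

```bash
python3 - <<'E'
from h import *
robot.gripper_to(.094); st("rel")
robot.move_linear(P(S,.30),velocity=.15)
robot.move_ptp([.45,.30,.30],rot(0)); robot.pause(.5); st("away")
for n in("scene","top"): cv2.imwrite(f"pics/p_{n}.png",robot.grab_frame(n)[:,:,::-1])
a=cv2.imread("pics/p_scene.png")[110:310,250:450];b=cv2.imread("pics/p_top.png")[120:320,290:490]
cv2.imwrite("pics/p.png",cv2.resize(np.hstack([a,b]),(800,400),interpolation=cv2.INTER_NEAREST))
t=robot.grab_frame("top");s=robot.grab_frame("scene")
for th in(170,190):
  f=lambda b:(b[:,:,0]>th)&(b[:,:,2]<120)
  print(rim(t,"top",374,221,.1765,f,R=22),rim(s,"scene",328,193,.1765,f,R=18))
E
```

```text
rel t30.35 [ 0.4546 -0.0195  0.1673] F [ 0.49  0.57 -0.07] op 0.0941 M [-0.02 -0.   -0.04]
away t33.10 [0.45   0.2999 0.3   ] F [0.28 0.3  0.9 ] op 0.0942 M [ 0.05 -0.01 -0.  ]
(array([ 0.45429387, -0.01876152]), np.float64(0.030383518412636965), np.float64(0.0002154784690713684)) (array([ 0.45451413, -0.02263376]), np.float64(0.03139677977299822), np.float64(0.0003777669781830421))
(array([ 0.45429051, -0.01873853]), np.float64(0.03014550458977971), np.float64(0.00020625990737542366)) (array([ 0.4548072 , -0.02236756]), np.float64(0.03106385934170185), np.float64(0.00033674465089827293))
```

View pics/p.png

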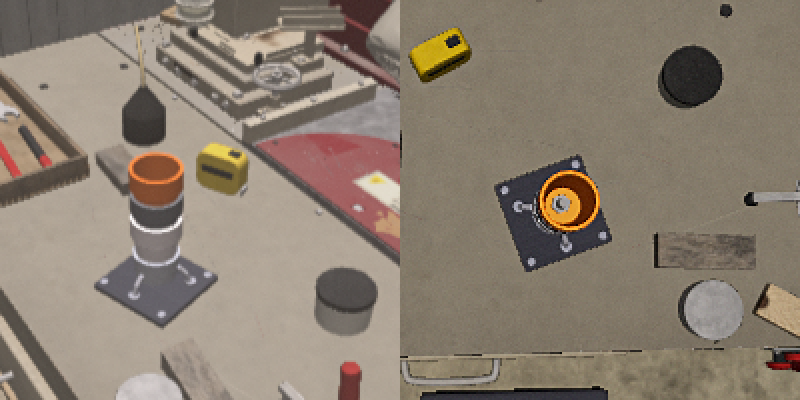

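The stack is upright, and the bolt stands in the orange cup at about top px (371,222). In the top view the ring, grey and orange centres agree within 1.3 mm. Handing in.

```bash
python3 -c "
from rig import robot
print(robot.sign_off()); print(robot.get_state()['time'])"
```

```text
the job is handed in; nothing more can be done
None
the job is handed in; nothing more can be done
```

The three cups are stacked in the stand and the job is handed in: white in the ring, grey nested in it, and orange on top with its bolt still inside. It took about 33 s of the 72 s allowed; no verdict was reported.

- **Seating heights:** by the arm's position at contact, white sits about 20.4 mm above the stand's origin. Grey is about 34 mm above white, and orange about 34 mm above grey. I lowered each cup at 12 mm/s with a 4 N stop, and the force readings at the stops stayed under 2 N.
- **Alignment:** in the top camera the ring, grey rim and orange rim centres agree within about 1.3 mm. That puts the tilt at roughly 0.01 rad.
- **Bolt and other items:** the last pictures show the bolt standing in the orange cup. The things visible in them look undisturbed, but I did not measure their displacement.
- **Disagreements:** the two cameras differed by about 1–2 mm in x and 2–5 mm in y, so I used their mean for the targets. In the scene camera's own estimates the rim centres spread by about 4 mm, which I put down to its calibration and the poor contrast on the grey rim. Before the last lowering, orange looked about 1–2 mm off centre, so I nudged it 1 mm.

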